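# Switch on and zero the kitchen scale

### The job

Get the kitchen scale ready for weighing into the mug that stands on it: with the fingertips, gently press the long bar-shaped key (on) right down and let it come up again, then press the large round key (zero) right down and let it come up. Do not press the small round key, and leave the mug, the egg cup, the small glass and the teaspoon where they are, without moving or lifting them.

Things in the scene. Friction and masses are not known exactly. Their poses are not given: they have to be found in the camera images.
- scale: Flat kitchen scale, white body 180 mm deep (its x) by 220 mm wide (its y), fixed in place by its feet. Origin: centre of its underside on the worktop, z up; its key panel is on the robot's side (its -x), with the panel surface 24 mm above the worktop; behind the panel a steel weighing plate, top 30 mm above the worktop, covers x from -22 to +82 mm. Three grey keys stand in the panel; the dark strip on the front edge, below them, is the display and no key.
- bar_button: The on key: a long bar, cap 44 mm along the scale's y by 16 mm along its x. Its origin lies on the centre line of the key, on the panel (24 mm above the worktop); z is up, x and y are those of the scale. The cap's top stands 6 mm above this point when released, 1 mm when fully pressed, and springs back. The three keys sit in a row across the front panel, 62 mm in front of the scale's centre, 68 mm apart; which key is left, middle or right varies.
- large_round_button: The zero key: a large round cap, 34 mm across. Its origin lies on the centre line of the key, on the panel (24 mm above the worktop); z is up, x and y are those of the scale. The cap's top stands 6 mm above this point when released, 1 mm when fully pressed, and springs back. The three keys sit in a row across the front panel, 62 mm in front of the scale's centre, 68 mm apart; which key is left, middle or right varies.
- small_round_button: The key for the units, not to be pressed: a small round cap, 16 mm across. Its origin lies on the centre line of the key, on the panel (24 mm above the worktop); z is up, x and y are those of the scale. The cap's top stands 6 mm above this point when released, 1 mm when fully pressed, and springs back. The three keys sit in a row across the front panel, 62 mm in front of the scale's centre, 68 mm apart; which key is left, middle or right varies.
- bar_key (a joint): Travel of the bar-shaped key in m: 0 released, 0.005 fully down (at the stop). Spring: about 0.8 N to start it, about 3.5 N to hold it fully down.
- large_round_key (a joint): Travel of the large round key in m: 0 released, 0.005 fully down (at the stop). Spring: about 0.8 N to start it, about 3.5 N to hold it fully down.
- small_round_key (a joint): Travel of the small round key in m: 0 released, 0.005 fully down (at the stop). Spring: about 0.8 N to start it, about 3.5 N to hold it fully down.
- mug: White cup, bowl 64 mm across and 51 mm high, with a handle, loose on the weighing plate behind the keys. Origin: centre of its underside outline, handle included; the bowl's centre lies 13 mm along its +y, the handle reaches 46 mm along its -y; z up.
- egg_cup: Cream egg cup, 48 mm across, 51 mm high, loose on the worktop to the left of the scale. Origin: centre of its underside.
- glass: Small clear glass, 45 mm across, 63 mm high, loose on the worktop to the right of the scale. Origin: centre of its underside.
- teaspoon: Steel teaspoon, 138 mm long, lying on the worktop to the left, away from the scale. Origin: centre of its underside.
There are look-alikes about, which are no part of the job. What is shaped like the glass but turquoise is not meant.

How it is judged:
By the outcome, as a careful person would: the job done as asked, in the order asked, and still so for the second after the job is handed in, with the robot touching nothing.
It also fails if it takes over 38 s, if anything falls off the work surface, if the arm or the gripper's body presses on something with over 40 N, if the wrist force passes 120 N, or if a joint passes its speed limit or range.

### The arm

A 7-joint arm with a two-finger parallel gripper is mounted at the origin on a cart in front of the work surface, level with it; the furniture and walls round the work are solid. World frame = base frame: x ahead of the robot, y to its left, z up, the work surface at z = 0. Lengths are in mm, angles in degrees, forces in N, time in s.
With the tool pointing down it reaches from about 425 to 800 mm from the base axis. Payload 8.3 kg.
Tool frame: the origin (TCP) lies on the centre line of the jaws, within the pads' length; the fingertips stand 25 mm ahead of it and the grasp point (between the pads) lies 6 mm ahead of it; z points along the fingers, y is the line along which they close (so a half turn about z gives the same grasp; the last joint's range is limited). The gripper opens to 85 mm and grips with 20 to 120 N. Pads are 22 mm wide; open, the fingers measure 114 mm over their backs; the gripper's body (76 mm by 85 mm) begins 54 mm behind the grasp point. The pads swing forward as they close: fully open they stand 13 mm farther back than shut.
Start: joints at [73.058, 21.967, 0.94, 78.501, -0.361, 79.538, -2.664], TCP at [144.228, -608.115, 256.279] pointing down, gripper open.
Joint ranges: [-169.22, 169.22], [-14.56, 117.87], [-87.37, 89.26], [10.42, 133.3], [-82.24, 262.24], [0.94, 117.77], [-172.7, 172.7]. Speed limits (degrees/s): [136.94, 136.94, 172.46, 172.46, 180, 180, 180].

### API

Orientations are given as [roll, pitch, yaw] about the fixed x, y, z axes, in that order (R = Rz(yaw) Ry(pitch) Rx(roll)).
In Python, from rig import read_state, get_image, job_done gives the robot as it stands.
- The arm moves only by the tool move_arm, never from a script. Its argument "deltas" is a list of rows, each an object with "grip": the closure in counts, from 0 (fully open) to 255 (shut); "xyz": the shift along the tool's x, y, z in cm, a list of three; "yaw": the turn about the tool's z in degrees. In form: [{"grip": grip, "xyz": [tx, ty, tz], "yaw": yaw}, ...]. A call has 1 to 12 rows; each row shifts and turns the commanded pose from where the row before left it, along the tool's axes as they then stand; what a row does not reach is not made up. A row lasts 1/10 s, in which the tool goes at most 50 mm and 8.59 degrees, less where a joint would pass 70% of its speed; a pose out of reach is approached as far as the arm can. A call is refused whole if a number of a shift passes 5 or a number of a turn 8.59, either way. A call with a gripper value outside its range is refused whole. The fingers move at their own pace and stop on an object; "squeeze" is the grip in N (left out, the last holds). Time passes only in rows, so rows that do not move let the fingers close. It gives the time, the measured TCP pose, the force, the opening and the grip force at its end, in the units of the state.
- read_state(): the state, without advancing time (a new reading comes with each control period).
- get_image(name): name is "scene" or "side" or "wrist"; returns a dict with "color" (480x640x3 uint8, red, green, blue), "K" (3x3 intrinsics, pixels), "camera_from_world" (4x4, takes a point from world to camera coordinates). Camera axes: x right, y down, z forward; pixel columns grow to the right and rows downward; lengths in mm; the calibration is good to about 2 mm. A picture is of the moment at which its call begins. There is no depth.
- job_done(): hands the job in; it is judged then, once.
The state is a dict: "time": time; "joint_positions": joint angles; "joint_vel": joint speeds; "tau": joint torques, N m; "tcp_pos": TCP position; "orientation": TCP orientation; "wrist_force": force on the tool from outside, world axes, zero at the start; "wrist_torque": the same for the moment, N m; "opening": finger opening in mm; "gripper_force": force on a finger pad.
Only numpy, scipy, OpenCV 4.12 (cv2) and the standard library are available. Lean on these libraries where they do the work, as an engineer would, in place of code of your own. Each camera call takes 0.05 s, during which the arm holds its last target. There are 200 camera calls.

## Working session

There is one attempt and no reset: what is moved stays moved. The work goes in short steps, Python scripts to look and compute and a tool call to move; the robot and the scene stay as the last step left them, time stands still between calls to the robot, and variables do not carry over. Pictures are saved under pics/ and viewed, at most 10 in all, crops included, and the job is handed in when it is done.

Besides the shell and the picture viewer there is one more tool, called after "Emit:" as name([rows], argument=value, ...), one row to a line, values as JSON. move_arm: Moves the arm, as the interface text tells. Its arguments: {"type":"object","properties":{"deltas":{"type":"array","items":{"type":"object","properties":{"grip":{"type":"number"},"xyz":{"type":"array","items":{"type":"number"}},"yaw":{"type":"number"}}}},"squeeze":{"type":"number"}},"required":["deltas"]}

```bash
mkdir -p pics
cat > h.py <<'E'
import numpy as np, cv2
from rig import read_state, get_image
def snap(n,f):
    im=get_image(n); cv2.imwrite(f'pics/{f}.png',im['color'][:,:,::-1]); np.savez(f'pics/{f}.npz',**im); return im
def ray(im,u,v,z):
    T=im['camera_from_world'];R=T[:3,:3];t=T[:3,3]
    c=-R.T@t; d=R.T@np.linalg.inv(im['K'])@np.array([u,v,1.])
    return c+d*(z-c[2])/d[2]
E
python3 - <<'E'
from h import *
a=snap('scene','s1');b=snap('side','d1')
for i in(a,b):
    T=i['camera_from_world'];print((-T[:3,:3].T@T[:3,3]).round())
s=read_state();print(s['time'],s['tcp_pos'],s['orientation'],s['opening'])
E
```

```text
[876. 407. 927.]
[882. 310. 778.]
0.1 [ 144.15278295 -607.73000007  255.38160371] [-1.79900589e+02 -1.28890989e-03  1.33448581e+01] 85.48869467693653
```

View pics/s1.png

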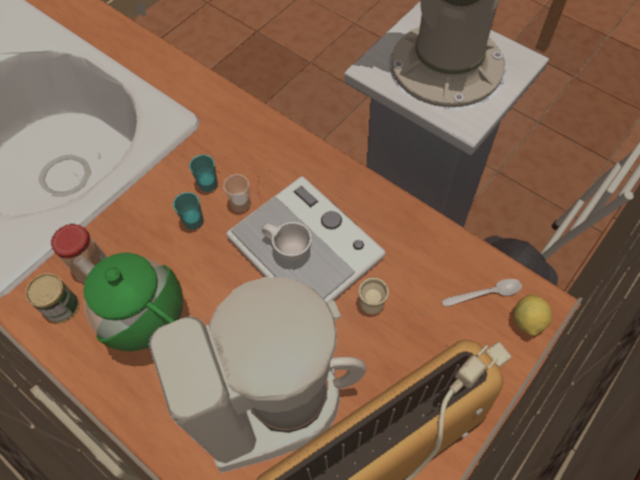

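View pics/d1.png

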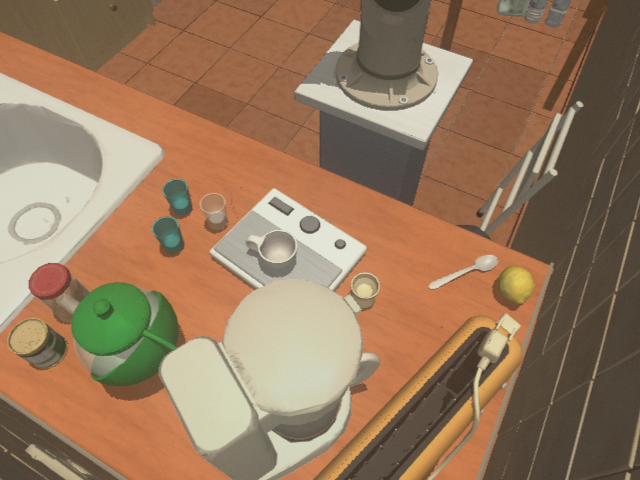

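The scene view shows the bar key at about (306,196), the large round key at (331,220) and the small one at (358,245). The mug is at (290,240), the glass at (237,192), the egg cup at (373,297), and the spoon and lemon are at the right. The side view agrees, with keys at (281,206), (310,224) and (340,244).

```bash
cat > m.py <<'E'
from h import *
def keys(im,seeds,z=30,r=16,thr=None):
    out=[]
    g=cv2.cvtColor(im['color'],cv2.COLOR_RGB2GRAY)
    for u,v in seeds:
        p=g[v-r:v+r,u-r:u+r]; t,m=cv2.threshold(p,thr or 110,255,cv2.THRESH_BINARY_INV)
        n,l,st,c=cv2.connectedComponentsWithStats(m)
        k=l[r,r]; cc=c[k]+[u-r,v-r]; P=ray(im,*cc,z); out.append(P); print(k,st[k],cc.round(1),P.round(1))
    return out
E
python3 - <<'E'
from m import *
o=[]
for f,s in(('s1',[(306,196),(331,220),(358,245)]),('d1',[(281,206),(310,224),(340,244)])):
    K=keys(dict(np.load(f'pics/{f}.npz')),s); o.append(K)
    print(np.linalg.norm(K[0]-K[1]),np.linalg.norm(K[1]-K[2]))
    d=K[2]-K[0];print('scale yaw',np.degrees(np.arctan2(-d[0],d[1])))
E
```

```text
0 [  0   0  32  32 843] [305.6 195.3] [449.8 -10.5  30. ]
0 [  0   0  32  32 869] [330.5 219.3] [461.3  55.9  30. ]
0 [  0   0  32  32 974] [357.5 244.4] [471.9 123.4  30. ]
67.36598218415669 68.28946487175556
scale yaw -9.361444488911527
0 [  0   0  32  32 963] [280.5 205.3] [453.4  -9.4  30. ]
0 [  0   0  32  32 971] [309.5 223.2] [462.1  56.8  30. ]
0 [  0   0  32  32 997] [339.5 243.4] [473.8 123.8  30. ]
66.75946644553429 68.00409096178193
scale yaw -8.730418104361327
```

Emit:
move_arm([
  {"grip":255,"xyz":[0,0,0],"yaw":7.4},
  {"grip":255,"xyz":[0,0,0],"yaw":7.4},
  {"grip":255,"xyz":[0,0,0],"yaw":7.5},
  {"grip":255,"xyz":[2.4,-2.7,0],"yaw":0},
  {"grip":255,"xyz":[2.4,-2.7,0],"yaw":0},
  {"grip":255,"xyz":[2.4,-2.7,0],"yaw":0},
  {"grip":255,"xyz":[2.4,-2.7,0],"yaw":0},
  {"grip":255,"xyz":[2.4,-2.7,0],"yaw":0},
  {"grip":255,"xyz":[2.4,-2.7,0],"yaw":0},
  {"grip":255,"xyz":[2.4,-2.7,0],"yaw":0},
  {"grip":255,"xyz":[2.4,-2.7,0],"yaw":0},
  {"grip":255,"xyz":[2.4,-2.7,0],"yaw":0},
], squeeze=20)

```text
time: 1.3
tcp_pos: [396.2, -400.5, 255.9]
orientation: [-180.0, 0.0, -9.0]
wrist_force: [0.4, -1.0, -0.5]
opening: 0.0
gripper_force: 0.0
```

Emit:
move_arm([
  {"grip":255,"xyz":[0,-3.9,0.5],"yaw":0},
  {"grip":255,"xyz":[0,-3.9,0.5],"yaw":0},
  {"grip":255,"xyz":[0,-3.9,0.5],"yaw":0},
  {"grip":255,"xyz":[0,-3.9,0.5],"yaw":0},
  {"grip":255,"xyz":[0,-3.9,0.5],"yaw":0},
  {"grip":255,"xyz":[0,-3.9,0.5],"yaw":0},
  {"grip":255,"xyz":[0,-3.9,0.5],"yaw":0},
  {"grip":255,"xyz":[-0.3,-3.9,0.5],"yaw":0},
  {"grip":255,"xyz":[-0.3,-3.9,0.5],"yaw":0},
  {"grip":255,"xyz":[0,-3.9,0.5],"yaw":0},
  {"grip":255,"xyz":[0,0,0],"yaw":0},
])

```text
time: 2.4
tcp_pos: [450.0, -9.7, 205.8]
orientation: [-179.9, 0.1, -8.5]
wrist_force: [-0.6, -0.3, -0.4]
opening: 0.1
gripper_force: 0.0
```

Run:
```python
from h import *
a=snap('wrist','w1')
s=read_state();print(s['time'],s['tcp_pos'],s['orientation'],s['wrist_force'])
```

```text
2.45 [449.97055696 -12.80956919 205.92837043] [-1.79972518e+02  5.04664880e-02 -8.63734305e+00] [ 0.00112917 -0.48723617  0.60954644]
```

View pics/w1.png

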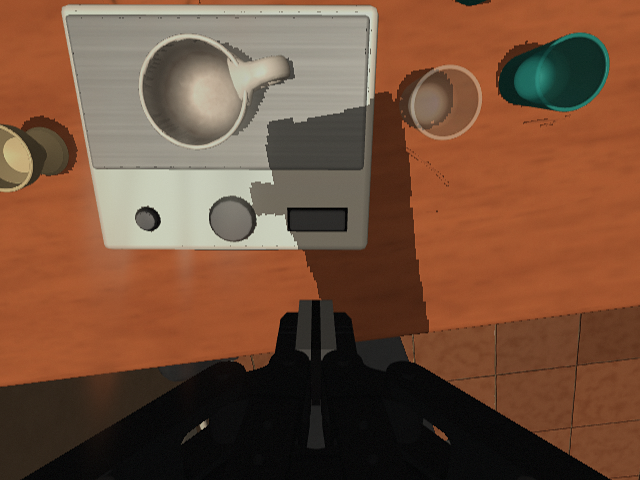

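The wrist view shows the bar key at (317,219), shaded by the arm, the large round key at (232,218), the small one at (148,218), and the mug well behind. The shut fingertips are at (316,302).

Run:
```python
from h import *
im=dict(np.load('pics/w1.npz')); t=np.array([449.97,-12.8])
P=[ray(im,u,v,30) for u,v in((317.5,219),(232,218),(148,218))]
d=P[2]-P[0];y=np.arctan2(-d[0],d[1]);print('yaw',np.degrees(y),np.linalg.norm(P[1]-P[0]),np.linalg.norm(P[2]-P[1]))
e=np.radians(-8.64);A=np.array([[np.cos(e),np.sin(e)],[np.sin(e),-np.cos(e)]])
for p in P: print(p.round(1),'tool delta mm',(A@(p[:2]-t)).round(1))
s=read_state();print(s['tcp_pos'])
```

```text
yaw -8.791897281189955 67.24935499018613 66.11872267823166
[451.8 -10.9  30. ] tool delta mm [ 1.5 -2.2]
[462.5  55.5  30. ] tool delta mm [  2.1 -69.4]
[472.2 120.9  30. ] tool delta mm [   1.9 -135.5]
[449.97055696 -12.80956919 205.92837043]
```

Emit:
move_arm([
  {"grip":255,"xyz":[0.1,-0.2,2.5],"yaw":0},
  {"grip":255,"xyz":[0,0,3],"yaw":0},
  {"grip":255,"xyz":[0,0,3],"yaw":0},
  {"grip":255,"xyz":[0,0,3],"yaw":0},
  {"grip":255,"xyz":[0,0,1.5],"yaw":0},
  {"grip":255,"xyz":[0,0,0.8],"yaw":0},
  {"grip":255,"xyz":[0,0,0],"yaw":0},
  {"grip":255,"xyz":[0,0,0],"yaw":0},
  {"grip":255,"xyz":[0,0,0],"yaw":0},
])

```text
time: 3.35
tcp_pos: [452.4, -14.0, 69.4]
orientation: [-180.0, -0.1, -9.0]
wrist_force: [0.0, -0.8, -0.1]
opening: 0.1
gripper_force: 0.0
```

Run:
```python
from h import *
a=snap('wrist','w2')
s=read_state();print(s['time'],s['tcp_pos'],s['orientation'],s['wrist_force'])
```

```text
3.4 [452.32602795 -13.89302141  69.32966938] [-1.79998353e+02 -1.13527771e-01 -8.97031634e+00] [-0.53775565  0.1113937   0.07973373]
```

View pics/w2.png

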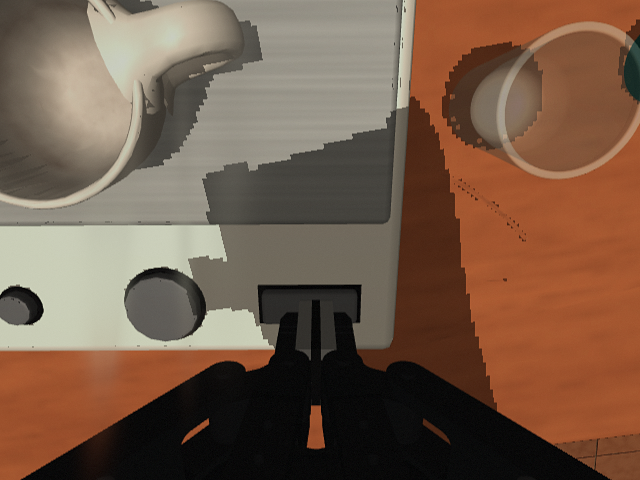

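The bar slot spans columns 259–361 (centre about 310). The fingertips at column 316 stand over it, about 3 mm too far right, so I'll correct that and press.

Emit:
move_arm([
  {"grip":255,"xyz":[0,-0.3,0.3],"yaw":0},
  {"grip":255,"xyz":[0,0,0.4],"yaw":0},
  {"grip":255,"xyz":[0,0,0.3],"yaw":0},
  {"grip":255,"xyz":[0,0,0.2],"yaw":0},
  {"grip":255,"xyz":[0,0,0.2],"yaw":0},
  {"grip":255,"xyz":[0,0,0.2],"yaw":0},
  {"grip":255,"xyz":[0,0,0.1],"yaw":0},
  {"grip":255,"xyz":[0,0,0],"yaw":0},
  {"grip":255,"xyz":[0,0,0],"yaw":0},
])

```text
time: 4.3
tcp_pos: [451.8, -10.7, 51.3]
orientation: [180.0, 0.0, -9.0]
wrist_force: [-1.5, -0.0, 3.4]
opening: 0.1
gripper_force: 1.4
```

Emit:
move_arm([
  {"grip":255,"xyz":[0,0,0.1],"yaw":0},
  {"grip":255,"xyz":[0,0,0],"yaw":0},
  {"grip":255,"xyz":[0,0,0.05],"yaw":0},
  {"grip":255,"xyz":[0,0,0],"yaw":0},
  {"grip":255,"xyz":[0,0,0],"yaw":0},
])

```text
time: 4.8
tcp_pos: [452.0, -10.7, 50.0]
orientation: [180.0, -0.0, -9.0]
wrist_force: [-3.9, 0.7, 6.8]
opening: 0.1
gripper_force: 3.1
```

Emit:
move_arm([
  {"grip":255,"xyz":[0,0,0.05],"yaw":0},
  {"grip":255,"xyz":[0,0,0],"yaw":0},
  {"grip":255,"xyz":[0,0,0],"yaw":0},
])

```text
time: 5.1
tcp_pos: [452.0, -10.7, 49.9]
orientation: [180.0, -0.0, -9.0]
wrist_force: [-5.2, 0.2, 10.5]
opening: 0.1
gripper_force: 5.7
```

The stop is reached: force rises while z stays put. Next I lift clear and go over the large round key.

Emit:
move_arm([
  {"grip":255,"xyz":[0,0,-0.5],"yaw":0},
  {"grip":255,"xyz":[0,0,-1],"yaw":0},
  {"grip":255,"xyz":[0,0,-1],"yaw":0},
  {"grip":255,"xyz":[0,-2.3,0],"yaw":0},
  {"grip":255,"xyz":[0,-2.3,0],"yaw":0},
  {"grip":255,"xyz":[0,-2.2,0],"yaw":0},
  {"grip":255,"xyz":[0,0,0.4],"yaw":0},
  {"grip":255,"xyz":[0,0,0],"yaw":0},
  {"grip":255,"xyz":[0,0,0],"yaw":0},
])

```text
time: 6.0
tcp_pos: [462.5, 55.4, 70.4]
orientation: [180.0, 0.0, -9.0]
wrist_force: [-0.1, -0.4, -0.7]
opening: -0.3
gripper_force: 0.0
```

Run:
```python
from h import *
a=snap('wrist','w3')
s=read_state();print(s['time'],s['tcp_pos'],s['orientation'],s['wrist_force'])
```

```text
6.05 [462.57410357  55.32409631  70.43798187] [ 1.79975428e+02  8.70258767e-04 -9.04381646e+00] [-0.84407041 -0.15724204  0.03852455]
```

View pics/w3.png

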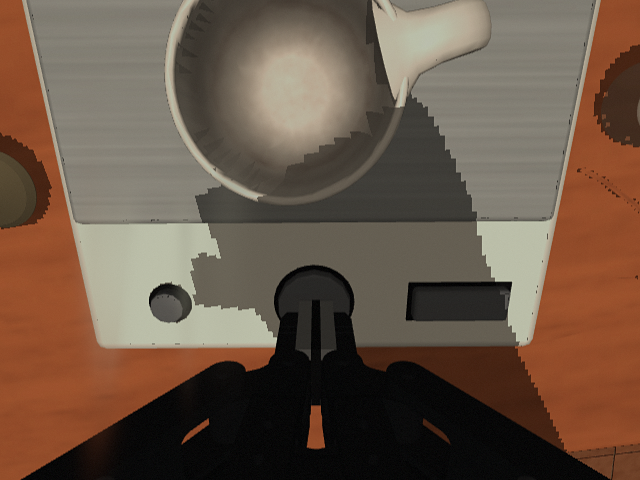

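The large key spans columns 275–354 (centre 315), directly under the fingertips at 316. The bar key is up again, and the small key at (170,303) is well clear. Now I press.

Emit:
move_arm([
  {"grip":255,"xyz":[0,0,0.4],"yaw":0},
  {"grip":255,"xyz":[0,0,0.4],"yaw":0},
  {"grip":255,"xyz":[0,0,0.4],"yaw":0},
  {"grip":255,"xyz":[0,0,0.2],"yaw":0},
  {"grip":255,"xyz":[0,0,0.2],"yaw":0},
  {"grip":255,"xyz":[0,0,0.2],"yaw":0},
  {"grip":255,"xyz":[0,0,0.1],"yaw":0},
  {"grip":255,"xyz":[0,0,0.1],"yaw":0},
  {"grip":255,"xyz":[0,0,0.05],"yaw":0},
  {"grip":255,"xyz":[0,0,0],"yaw":0},
  {"grip":255,"xyz":[0,0,0],"yaw":0},
])

```text
time: 7.15
tcp_pos: [462.4, 56.4, 50.0]
orientation: [180.0, 0.0, -9.0]
wrist_force: [-3.4, -1.9, 5.6]
opening: 0.2
gripper_force: 2.9
```

Emit:
move_arm([
  {"grip":255,"xyz":[0,0,0.05],"yaw":0},
  {"grip":255,"xyz":[0,0,0],"yaw":0},
  {"grip":255,"xyz":[0,0,0],"yaw":0},
])

```text
time: 7.45
tcp_pos: [462.5, 56.4, 49.9]
orientation: [180.0, -0.0, -9.0]
wrist_force: [-4.9, -0.9, 11.0]
opening: -0.2
gripper_force: 5.4
```

At the stop again, with the same signature as the bar key. I lift away.

Emit:
move_arm([
  {"grip":255,"xyz":[0,0,-0.5],"yaw":0},
  {"grip":255,"xyz":[0,0,-1],"yaw":0},
  {"grip":255,"xyz":[0,0,-2],"yaw":0},
  {"grip":255,"xyz":[0,0,-3],"yaw":0},
  {"grip":255,"xyz":[0,0,-3],"yaw":0},
  {"grip":255,"xyz":[0,0,-3],"yaw":0},
  {"grip":255,"xyz":[0,0,0],"yaw":0},
  {"grip":255,"xyz":[0,0,0],"yaw":0},
  {"grip":255,"xyz":[0,0,0],"yaw":0},
])

```text
time: 8.35
tcp_pos: [462.1, 56.3, 173.7]
orientation: [180.0, 0.1, -9.0]
wrist_force: [-0.7, -0.2, -0.4]
opening: -0.1
gripper_force: 0.0
```

Run:
```python
from h import *
a=snap('wrist','w4')
s=read_state();print(s['time'],s['tcp_pos'],s['wrist_force'])
```

```text
8.4 [461.95343623  56.30677631 173.441493  ] [ 0.33274756 -0.47313503 -0.1121005 ]
```

View pics/w4.png

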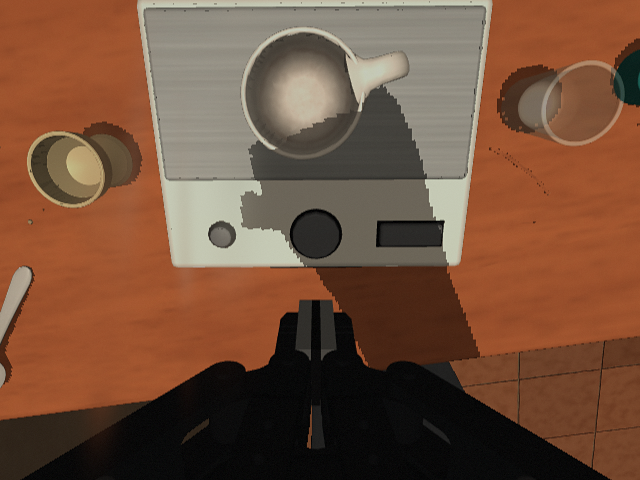

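All three keys are up, at (222,234), (316,233) and (410,233). The mug, glass, egg cup and spoon are undisturbed, and the gripper is clear.

```bash
python3 -c "
from rig import job_done
print(job_done())"
```

```text
the job is handed in; nothing more can be done
None
```

I pressed the bar key and then the large round key down to their stops (about 11 N on each) and released both; I did not touch the small key or the mug, egg cup, glass and teaspoon, and handed the job in at about 8.4 s.

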